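# Set the ratchet to loosen and back off the flange nut

## Robot

A 6-joint arm with a two-finger parallel gripper is mounted at the origin on the work surface. World frame = base frame: x ahead of the robot, y to its left, z up, the work surface at z = 0. Lengths are in m, angles in degrees, forces in N, time in s.
With the tool pointing down it reaches from about 0.275 to 0.875 m from the base axis. Payload 12.5 kg.
Tool frame: the origin (TCP) lies at the very end of the fingers, on their centre line; the grasp point (between the pads) lies 19 mm behind it; z points along the fingers, y is the direction in which the jaws open and shut (so a half turn about z gives the same grasp; the last joint's range is limited). The gripper opens to 85 mm and grips with 20 to 120 N. Pads are 22 mm wide; open, the fingers measure 114 mm over their backs; the gripper's body (76 mm by 85 mm) begins 54 mm behind the grasp point. The pads swing forward as they close: fully open they stand 13 mm farther back than shut.
Start: joints at [69.981, 20.094, 94.641, -0, 65.266, -4.847], TCP at [0.144, 0.531, 0.196] pointing down, gripper open.
Joint ranges: [-157.81, 157.81], [-45, 120.19], [0.68, 151.7], [-89.99, 269.99], [4.06, 180], [-164.3, 164.3]. Speed limits (degrees/s): [127.2, 127.2, 159.86, 180, 180, 180].

## Interface

Orientations are given as a 3x3 rotation matrix whose columns are the frame's x, y, z axes.
In Python, from bench import arm gives the robot as it stands.
- The arm moves only by the tool drive_tool, never from a script. Its argument "increments" is a list of rows, each an object with "delta_pos": the shift along the tool's x, y, z in m, a list of three; "turn": the turn, a rotation vector about the tool's x, y, z in degrees, a list of three. A call has 1 to 5 rows; each row is the pose to reach, as a shift and turn from the pose commanded when the call began, along the tool's axes at that moment; what a row does not reach only later rows make up. A row lasts 1/12 s, in which the tool goes at most 41.7 mm and 7.16 degrees, less where a joint would pass 70% of its speed; a pose out of reach is approached as far as the arm can. A call with a gripper value outside its range is refused whole. "claw" is the opening, from 0 (shut) to 1 (fully open), set as the call begins (left out, the last holds). The fingers move at their own pace and stop on an object; "force" is the grip in N (left out, the last holds). Time passes only in rows, so rows that repeat a pose let the fingers close. It gives the time, the measured TCP pose, the force and the opening at its end, in the units of the state.
- arm.state(): the state, without advancing time (a new reading comes with each control period).
- arm.camera(name): name is "side" or "top"; returns a dict with "frame" (420x560x3 uint8, red, green, blue), "fovy" (degrees; the focal length in pixels is half the picture's height over the tangent of half this angle, whatever the lens; pixels are square), "cx", "cy" (the principal point, pixels), "R" (3x3) and "t" (3): a world point X has camera coordinates R X + t. Camera axes: x right, y down, z forward; pixel columns grow to the right and rows downward; lengths in m; the calibration is good to about 2 mm. A picture is of the moment at which its call begins. There is no depth.
- arm.finish_job(): hands the job in, once; it reports no verdict.
Trained networks look in a picture, given as the dict that the camera call returned (one of the last four; its "shot" number tells which), for a name from the list of things; names that differ only in an ending like _2 or _b are one class to them, and where a whole thing is asked for, a point or a joint stands for the part that bears it (a point fixed in the world has none). Each returns a list of dicts, best first, with "score" (0 to 1); they miss things now and then, are a little off and sometimes report something else, mostly with a low value. They report only what shows in the picture. A call takes as long as a camera call.
- arm.recognise(picture, target): "extent" ([centre column, centre row, width, height] in pixels, round what is visible of it).
- arm.pinpoint(picture, target): "uv" ([column, row] in pixels: a listed point, or the origin of a listed thing).
The state is a dict: "clock": time; "q": joint angles; "qd": joint speeds; "effort": joint torques, N m; "position": TCP position; "tcp_rot": TCP orientation; "wrist_force": force on the tool from outside, world axes, zero at the start; "moment": the same for the moment, N m; "opening": opening from 0.0 (shut) to 1.0 (fully open).
Only numpy, scipy, OpenCV 4.12 (cv2) and the standard library are available. Lean on these libraries where they do the work, as an engineer would, in place of code of your own. Each camera call takes 0.05 s, during which the arm holds its last target. There are 200 camera calls.

## Task

The ratchet spanner on the jig is set to tighten. Flip its direction lever fully across to the loosening side, then swing the handle clockwise (seen from above) to the stop post on that side and feel it free-wheel while the nut stays still, then pull it counter-clockwise to the other stop post so that the nut turns loose, and leave the handle there. Do not tighten the nut any further.

Things in the scene. Friction and masses are not known exactly. Their poses are not given: they have to be found in the camera images.
- jig: dark steel plate, 210 x 200 x 12 mm, fixed to the bench, with a grey block holding an upright bolt. Origin: on the bolt's vertical axis (pivot of spanner and nut), at bench level; z up; the handle points along its -x when joint handle is 0. Two steel stop posts (10 mm thick, tops 92 mm above the bench) stand 100 mm from the axis, 0.80 rad to each side of -x; the handle stops against them.
- handle (a joint): swing of the spanner about the bolt axis, rad: positive counter-clockwise from above, stopped by the posts at -0.65 and +0.65, starts at 0.05 to 0.4. Needs about 2 N at the grip to free-wheel, 4 N to turn the nut; stays where left. Round steel head 62 mm wide, top 88 mm above the bench; straight handle with a black rubber grip 22 mm thick, 108 to 223 mm from the axis.
- handle_grip (a point): point on the centre line of the rubber grip, 160 mm from the bolt axis, 74 mm above the bench; its x axis points outward along the handle, z up.
- lever (a joint): direction lever on the spanner, rad: -0.4 tightening, +0.4 loosening side; grows clockwise from above; about 2 N at its tab; stays where left. Pivot: on the handle's centre line 20 mm from the bolt axis. From the handle's end, facing the head, the tab starts right of centre and must go left. Loosening: drives counter-clockwise, free-wheels clockwise. 16 teeth: up to 0.39 rad of slack.
- lever_tab (a point): centre of the lever's upright black tab, 34 mm from the lever's pivot (towards the handle), 106 mm above the bench; tab 14 mm along the lever (x axis, away from the pivot), 8 mm across (y), from 92 to 118 mm above the bench, over the handle's neck (top 85 mm).
- nut (a joint): turn of the bronze flange nut in the spanner's head, rad: about 0 at the start, positive counter-clockwise seen from above (looser)

How it is judged:
By the outcome, as a careful person would: the job done as asked, in the order asked, and still so for the second after the job is handed in, with the robot touching nothing.
It also fails if it takes over 48 s, if anything falls off the work surface, if the arm or the gripper's body presses on something with over 40 N, if the wrist force passes 120 N, or if a joint passes its speed limit or range.

## Working session

There is one attempt and no reset: what is moved stays moved. The work goes in short steps, Python scripts to look and compute and a tool call to move; the robot and the scene stay as the last step left them, time stands still between calls to the robot, and variables do not carry over. Pictures are saved under pics/ and viewed, about 8 in all and at most 12, crops included, and the job is handed in when it is done.

Besides the shell and the picture viewer there is one more tool, called after "Call:" in YAML: its name, and indented under it one key for each argument. drive_tool: Moves the arm, as the interface text tells. Its arguments: {"type":"object","properties":{"increments":{"type":"array"},"claw":{"type":"number"},"force":{"type":"number"}},"required":["increments"]}

```bash
mkdir -p pics; ls
cat > h.py <<'E'
import numpy as np, cv2
from bench import arm
def K(p):
    f=p["frame"].shape[0]/2/np.tan(np.radians(p["fovy"])/2); return f
def ray(p,uv):
    R=np.array(p["R"]);t=np.array(p["t"]);f=K(p)
    d=R.T@np.array([(uv[0]-p["cx"])/f,(uv[1]-p["cy"])/f,1]); return -R.T@t,d
def at_z(p,uv,z):
    c,d=ray(p,uv); return c+d*(z-c[2])/d[2]
def proj(p,X):
    x=np.array(p["R"])@np.array(X)+np.array(p["t"]); return K(p)*x[:2]/x[2]+[p["cx"],p["cy"]]
def tri(rs):
    A=0;b=0
    for c,d in rs:
        d=d/np.linalg.norm(d);P=np.eye(3)-np.outer(d,d);A=A+P;b=b+P@c
    return np.linalg.solve(A,b)
def save(p,n): cv2.imwrite(f"pics/{n}.png",cv2.cvtColor(p["frame"],cv2.COLOR_RGB2BGR))
E
python3 - <<'E'
from h import *
np.set_printoptions(precision=4,suppress=True)
ps={n:arm.camera(n) for n in("side","top")}
Z=dict(jig=0,handle_grip=.074,lever_tab=.106)
for n,p in ps.items():
    save(p,n+"0"); print(n,p["fovy"],ray(p,(280,210)))
    for k in Z:
        for r in arm.pinpoint(p,k)[:2]: print(k,r["uv"],round(r["score"],2),at_z(p,r["uv"],Z[k]))
cv2.imwrite("pics/both0.png",np.hstack([cv2.cvtColor(ps[n]["frame"],cv2.COLOR_RGB2BGR)[:, :] for n in ps])[:, :]) 
s=arm.state();print(s)
E
```

```text
pics
side 43.81528277566978 (array([0.288 , 0.489 , 0.4255]), array([ 0.4298, -0.7201, -0.5452]))
jig [270.0, 215.1] 0.6 [ 0.6295 -0.054   0.    ]
handle_grip [382.9, 191.8] 0.77 [ 0.4694 -0.076   0.074 ]
lever_tab [306.1, 150.3] 0.77 [ 0.5833 -0.0789  0.106 ]
top 42.53516413846483 (array([0.4169, 0.0122, 0.7627]), array([ 0.2561, -0.0224, -0.9666]))
jig [319.4, 201.5] 0.56 [ 0.6302 -0.0638  0.    ]
handle_grip [338.0, 303.7] 0.65 [ 0.4746 -0.073   0.074 ]
lever_tab [334.2, 216.1] 0.64 [ 0.5809 -0.0708  0.106 ]
{'clock': 0.4, 'q': array([69.982 , 20.1012, 94.6469,  0.0015, 65.2668, -4.8468]), 'qd': array([ 0.0729, -0.0028, -0.0535,  0.0829, -0.1326, -0.0492]), 'effort': array([  0.0007, -50.5612, -29.1367,  -0.    ,   0.0016,   0.    ]), 'position': array([0.1439, 0.5308, 0.1957]), 'tcp_rot': array([[-0.9651,  0.2617, -0.0001],
       [ 0.2617,  0.9651, -0.0002],
       [ 0.    , -0.0003, -1.    ]]), 'wrist_force': array([ 0.5802, -0.2076, -0.3977]), 'moment': array([-0.0424,  0.0174, -0.0454]), 'opening': 0.9980311257410762}
```

View pics/side0.png

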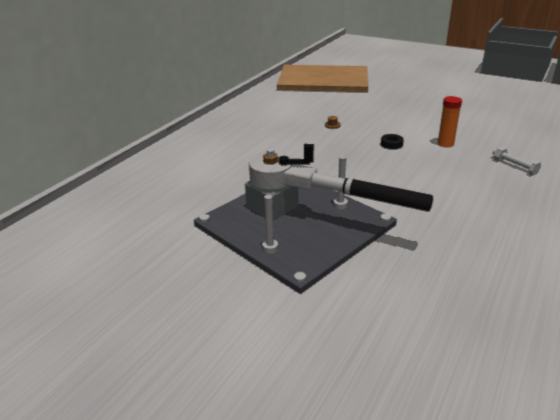

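View pics/top0.png

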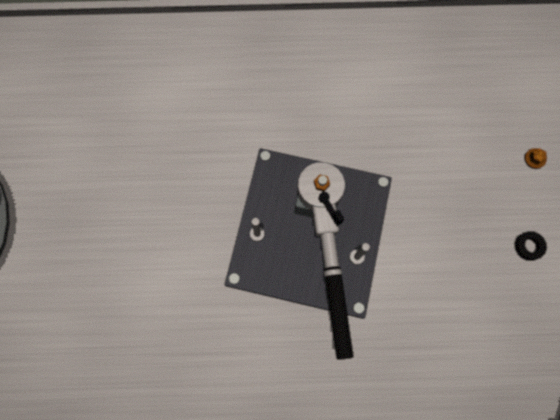

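Run:
```python
from h import *
np.set_printoptions(precision=4,suppress=True)
t=arm.camera("top");s=arm.camera("side")
# plate screws (plate top z .012) and post tops
for n,uv in dict(a=(265,155),b=(383,182),c=(359,308),d=(234,278)).items(): print(n,at_z(t,uv,.013))
for n,uv,us in (("postL",(255,222),(269,197)),("postR",(366,246),(342,159))): print(n,at_z(t,uv,.092),at_z(s,us,.092))
axz=at_z(t,(322,185),.088);print("head centre",axz, at_z(s,(271,161),.088))
for n,uv in dict(tab=(338,217),gripend=(344,357),gripstart=(333,276)).items(): print(n,at_z(t,uv,.118 if n=="tab" else .085))
print("tab side",at_z(s,(309,145),.118))
```

```text
a [0.7001 0.0141 0.013 ]
b [ 0.6533 -0.1567  0.013 ]
c [ 0.473  -0.1091  0.013 ]
d [0.5195 0.0621 0.013 ]
postL [0.5797 0.0291 0.092 ] [0.5773 0.0298 0.092 ]
postR [ 0.5443 -0.1105  0.092 ] [ 0.5403 -0.1031  0.092 ]
head centre [ 0.6279 -0.0595  0.088 ] [ 0.6277 -0.0588  0.088 ]
tab [ 0.5767 -0.0739  0.118 ]
gripend [ 0.4093 -0.0751  0.085 ]
gripstart [ 0.5084 -0.0674  0.085 ]
tab side [ 0.5761 -0.0734  0.118 ]
```

Side view: the bolt is at (270,158), the tab at (309,150) and the grip runs from 350 to 430. Top view: the head is at (322,185), the tab at (338,217) to the right of the handle, the posts at (255,222) and (366,246), and the grip end at (344,357). That puts the axis at about (.628,-.059). The handle is at about +0.35 rad, pointing to 184.6°. I'll shut the gripper and move it beside the tab.

Call:
drive_tool:
  increments:
    - {"delta_pos": [-0.58, -0.5, 0.02], "turn": [0, 0, 70]}
    - {"delta_pos": [-0.58, -0.5, 0.02], "turn": [0, 0, 70]}
    - {"delta_pos": [-0.58, -0.5, 0.02], "turn": [0, 0, 70]}
    - {"delta_pos": [-0.58, -0.5, 0.02], "turn": [0, 0, 70]}
    - {"delta_pos": [-0.58, -0.5, 0.02], "turn": [0, 0, 70]}
  claw: 0
  force: 30

```text
clock: 0.92
position: [0.2611, 0.3567, 0.1904]
tcp_rot: [[-0.625, 0.78, 0.0], [0.78, 0.625, 0.0], [-0.0, 0.0, -1.0]]
wrist_force: [1.4, 1.1, 0.0]
opening: 0.296
```

```bash
cat > to.py <<'E'
import sys
from h import *
np.set_printoptions(precision=4,suppress=True)
# args: x y z toolx_angle_deg
x,y,z,a=map(float,sys.argv[1:5]); s=arm.state(); R=np.array(s["tcp_rot"])
a=np.radians(a); T=np.array([[np.cos(a),np.sin(a),0],[np.sin(a),-np.cos(a),0],[0,0,-1]])
from scipy.spatial.transform import Rotation as Ro
print("clock",s["clock"],"pos",s["position"],"xang",np.degrees(np.arctan2(R[1,0],R[0,0])),"F",s["wrist_force"],"q",s["q"],"op",s["opening"])
print("delta",R.T@(np.array([x,y,z])-s["position"]),"turn",Ro.from_matrix(R.T@T).as_rotvec(degrees=True))
E
python3 to.py .573 -.105 .18 94.6
```

```text
clock 0.9167 pos [0.2611 0.3567 0.1904] xang 128.6990963331196 F [1.3535 1.0931 0.0132] q [ 47.7544   9.1045 110.0864  -0.0051  60.7847   9.0578] op 0.2955078423910163
delta [-0.5553 -0.0453  0.0104] turn [ 0.0243 -0.0068 34.0991]
```

Call:
drive_tool:
  increments:
    - {"delta_pos": [-0.55, -0.045, 0.01], "turn": [0, 0, 34]}
    - {"delta_pos": [-0.55, -0.045, 0.01], "turn": [0, 0, 34]}
    - {"delta_pos": [-0.55, -0.045, 0.01], "turn": [0, 0, 34]}
    - {"delta_pos": [-0.55, -0.045, 0.01], "turn": [0, 0, 34]}
    - {"delta_pos": [-0.55, -0.045, 0.01], "turn": [0, 0, 34]}

```text
clock: 1.33
position: [0.3789, 0.1844, 0.1868]
tcp_rot: [[-0.081, 0.997, 0.001], [0.997, 0.081, 0.0], [0.0, 0.001, -1.0]]
wrist_force: [0.6, 0.9, 0.5]
opening: 0.003
```

```bash
python3 to.py .573 -.105 .17 94.6
```

```text
clock 1.3333 pos [0.3789 0.1844 0.1868] xang 94.64526930312603 F [0.6262 0.8668 0.4865] q [ 19.6212   7.1158 113.0202   0.0014  59.819   14.9752] op 0.002839808987115835
delta [-0.3042  0.1701  0.0169] turn [ 0.0432 -0.0128  0.0453]
```

Call:
drive_tool:
  increments:
    - {"delta_pos": [-0.305, 0.17, 0.015], "turn": [0, 0, 0]}
    - {"delta_pos": [-0.305, 0.17, 0.015], "turn": [0, 0, 0]}
    - {"delta_pos": [-0.305, 0.17, 0.015], "turn": [0, 0, 0]}
    - {"delta_pos": [-0.305, 0.17, 0.015], "turn": [0, 0, 0]}
    - {"delta_pos": [-0.305, 0.17, 0.015], "turn": [0, 0, 0]}

```text
clock: 1.75
position: [0.4958, 0.0119, 0.1777]
tcp_rot: [[-0.087, 0.996, 0.0], [0.996, 0.087, 0.0], [-0.0, 0.0, -1.0]]
wrist_force: [0.3, 0.8, 0.8]
opening: 0.003
```

```bash
python3 to.py .573 -.105 .14 94.6
```

```text
clock 1.75 pos [0.4958 0.0119 0.1777] xang 94.9985199321542 F [0.3335 0.7716 0.752 ] q [ -4.004   15.6823 103.6162   0.0029  60.6733  -9.0039] op 0.0030766048164912302
delta [-0.1232  0.0667  0.0378] turn [0.0282 0.0018 0.3985]
```

Call:
drive_tool:
  increments:
    - {"delta_pos": [-0.123, 0.067, 0.02], "turn": [0, 0, 0.4]}
    - {"delta_pos": [-0.123, 0.067, 0.02], "turn": [0, 0, 0.4]}
    - {"delta_pos": [-0.123, 0.067, 0.02], "turn": [0, 0, 0.4]}
    - {"delta_pos": [-0.123, 0.067, 0.038], "turn": [0, 0, 0.4]}
    - {"delta_pos": [-0.123, 0.067, 0.038], "turn": [0, 0, 0.4]}

```text
clock: 2.17
position: [0.5724, -0.1055, 0.1363]
tcp_rot: [[-0.077, 0.997, -0.003], [0.997, 0.077, 0.0], [0.001, -0.003, -1.0]]
wrist_force: [-1.5, 1.4, -1.5]
opening: -0.003
```

```bash
python3 to.py .573 -.105 .10 94.6
python3 - <<'E'
from h import *
t=arm.camera("top");s=arm.camera("side")
f=lambda p:cv2.cvtColor(p["frame"],cv2.COLOR_RGB2BGR)
a=cv2.resize(f(t)[120:330,220:420],None,fx=2,fy=2);b=cv2.resize(f(s)[70:280,200:400],None,fx=2,fy=2)
cv2.imwrite("pics/c1.png",np.hstack([a,b]))
r=[arm.pinpoint(p,"lever_tab")[:1] for p in(t,s)];print(r)
for p,q in zip((t,s),r):
  if q: print(at_z(p,q[0]["uv"],.106))
E
```

```text
clock 2.1667 pos [ 0.5724 -0.1055  0.1363] xang 94.44146433601513 F [-1.5027  1.4003 -1.4592] q [-15.0106  27.2567  92.9184  -0.0251  60.0133 -19.4395] op -0.0030447621877830087
delta [0.0004 0.0007 0.0362] turn [-0.1848 -0.0425 -0.1585]
[[], [{'uv': [305.0, 150.3], 'score': 0.88}]]
[ 0.58465388 -0.07820543  0.106     ]
```

View pics/c1.png

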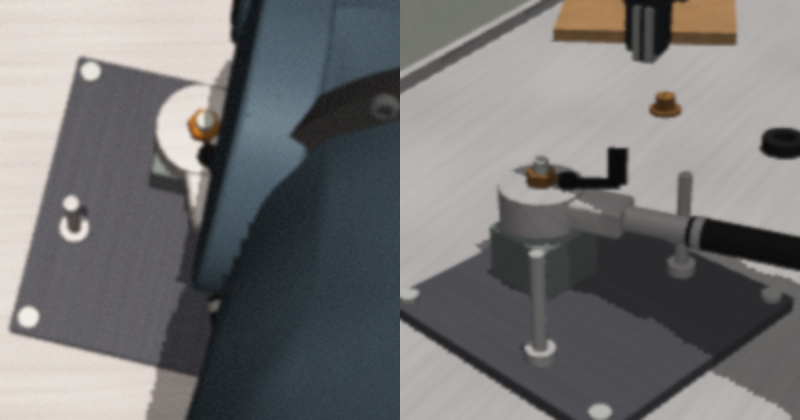

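Call:
drive_tool:
  increments:
    - {"delta_pos": [0, 0, 0.034], "turn": [0, 0, 0]}
    - {"delta_pos": [0, 0, 0.034], "turn": [0, 0, 0]}
    - {"delta_pos": [0.01, 0, 0.034], "turn": [0, 0, 0]}
    - {"delta_pos": [0.018, 0, 0.034], "turn": [0, 0, 0]}
    - {"delta_pos": [0.024, 0, 0.034], "turn": [0, 0, 0]}

```text
clock: 2.78
position: [0.571, -0.0772, 0.1073]
tcp_rot: [[-0.081, 0.997, 0.002], [0.997, 0.081, -0.0], [-0.0, 0.002, -1.0]]
wrist_force: [0.1, -0.8, 0.7]
opening: 0.002
```

Call:
drive_tool:
  increments:
    - {"delta_pos": [0.004, 0, 0], "turn": [0, 0, 0]}
    - {"delta_pos": [0.008, 0, 0], "turn": [0, 0, 0]}
    - {"delta_pos": [0.011, 0, 0], "turn": [0, 0, 0]}
    - {"delta_pos": [0.014, 0, 0], "turn": [0, 0, 0]}
    - {"delta_pos": [0.014, 0, 0], "turn": [0, 0, 0]}

```text
clock: 3.2
position: [0.5694, -0.0643, 0.1058]
tcp_rot: [[-0.081, 0.997, 0.0], [0.997, 0.081, -0.0], [-0.0, 0.0, -1.0]]
wrist_force: [-0.3, 0.3, -0.9]
opening: 0.0
```

```bash
cat > look.py <<'E'
from h import *
import sys
np.set_printoptions(precision=4,suppress=True)
t=arm.camera("top");s=arm.camera("side")
f=lambda p:cv2.cvtColor(p["frame"],cv2.COLOR_RGB2BGR)
a=cv2.resize(f(t)[140:350,220:420],None,fx=2,fy=2);b=cv2.resize(f(s)[90:300,240:440],None,fx=2,fy=2)
cv2.imwrite(f"pics/{sys.argv[1]}.png",np.hstack([a,b]))
for k,z in(("lever_tab",.106),("handle_grip",.074)):
  for p,n in((t,"top"),(s,"side")):
    for q in arm.pinpoint(p,k)[:1]:
      X=at_z(p,q["uv"],z); d=X-[.628,-.059,z]; print(k,n,q,X,"ang-164.7",np.degrees(np.arctan2(d[1],d[0]))%360-164.7)
print(arm.state()["clock"],arm.state()["position"],arm.state()["wrist_force"])
E
python3 look.py c2
```

```text
lever_tab side {'uv': [306.7, 151.4], 'score': 0.64} [ 0.5811 -0.0763  0.106 ] ang-164.7 35.57145370933989
handle_grip side {'uv': [380.2, 192.7], 'score': 0.76} [ 0.4717 -0.0722  0.074 ] ang-164.7 20.12835493555869
3.5 [ 0.5693 -0.0649  0.1056] [ 0.0542 -0.5612  0.2086]
```

View pics/c2.png

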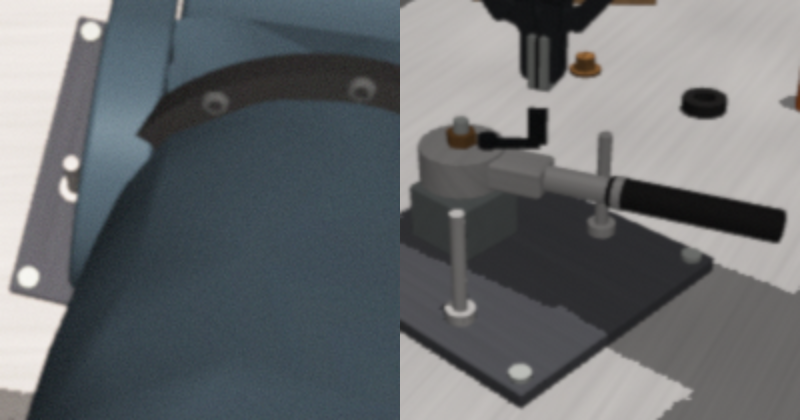

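```bash
python3 - <<'E'
from h import *
s=arm.camera("side")
print(proj(s,arm.state()["position"]),[proj(s,(.577,-.0755,z)) for z in(.092,.118)])
# fingertip seen at (310,134): where if in vertical plane of tcp x?
c,d=ray(s,(310,134)); print([c+d*(z-c[2])/d[2] for z in(.10,.11,.12,.13,.14)])
E
python3 to.py .573 -.064 .10 94.6
```

```text
[310.53481084 156.93430626] [array([308.98363558, 161.4639335 ]), array([309.16788949, 144.24940689])]
[array([ 0.60867517, -0.13970454,  0.1       ]), array([ 0.59882362, -0.12038974,  0.11      ]), array([ 0.58897206, -0.10107493,  0.12      ]), array([ 0.57912051, -0.08176012,  0.13      ]), array([ 0.56926896, -0.06244531,  0.14      ])]
clock 3.55 pos [ 0.5693 -0.0649  0.1056] xang 94.60021591245699 F [ 0.336  -0.1    -0.1732] q [-11.1606  28.5406  95.8367  -0.0005  55.6279 -15.7606] op -0.0006965410393498407
delta [0.0006 0.0037 0.0056] turn [-0.005  -0.001   0.0002]
```

Run:
```python
from h import *
s=arm.camera("side"); t=arm.camera("top")
c,d=ray(s,(322,100)); print([c+d*(z-c[2])/d[2] for z in(.14,.15,.16,.17,.18)],proj(s,(.5724,-.1055,.1363)))
f=lambda p:cv2.cvtColor(p["frame"],cv2.COLOR_RGB2BGR)
cv2.imwrite("pics/c3.png",np.hstack([cv2.resize(f(s)[20:200,210:410],None,fx=2.2,fy=2.2),cv2.resize(f(t),(340,396),fx=1,fy=1)[:, :]]))
```

```text
[array([ 0.608409  , -0.17708037,  0.14      ]), array([ 0.59718643, -0.15375007,  0.15      ]), array([ 0.58596387, -0.13041977,  0.16      ]), array([ 0.5747413 , -0.10708947,  0.17      ]), array([ 0.56351873, -0.08375917,  0.18      ])] [322.47227891 124.19576796]
```

View pics/c3.png

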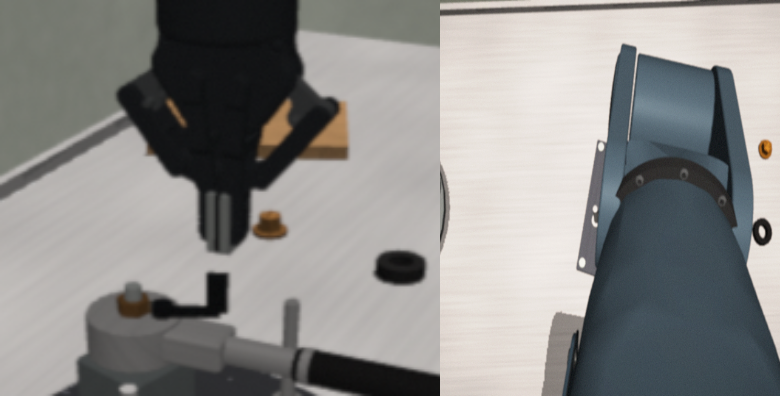

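The view shows the shut fingertips at image (310,134), but the reported TCP projects to (310,157). The earlier picture shows the same offset. So the real tips are about 34 mm higher than reported, and the tab hasn't been touched. I'll back off, go lower and push again.

Call:
drive_tool:
  increments:
    - {"delta_pos": [-0.042, 0, 0], "turn": [0, 0, 0]}
    - {"delta_pos": [-0.042, 0, 0], "turn": [0, 0, 0]}
    - {"delta_pos": [-0.042, 0.002, 0.038], "turn": [0, 0, 0]}
    - {"delta_pos": [-0.042, 0.002, 0.038], "turn": [0, 0, 0]}
    - {"delta_pos": [-0.042, 0.002, 0.038], "turn": [0, 0, 0]}

```text
clock: 4.07
position: [0.5735, -0.1062, 0.0665]
tcp_rot: [[-0.08, 0.997, -0.004], [0.997, 0.08, 0.001], [0.001, -0.004, -1.0]]
wrist_force: [0.3, -0.4, -0.0]
opening: 0.001
```

```bash
python3 to.py .573 -.064 .068 94.6
python3 - <<'E'
from h import *
s=arm.camera("side")
cv2.imwrite("pics/c4.png",cv2.resize(cv2.cvtColor(s["frame"],cv2.COLOR_RGB2BGR)[60:240,230:430],None,fx=3,fy=3))
for z in(0,.034): print(proj(s,arm.state()["position"]+np.array([0,0,z])))
E
```

```text
clock 4.0667 pos [ 0.5735 -0.1062  0.0665] xang 94.60117562432585 F [ 0.2847 -0.3824 -0.0066] q [-15.0671  32.6617  95.4079  -0.0017  52.1578 -19.6674] op 0.000683673581787091
delta [ 0.0421  0.0029 -0.0014] turn [-0.2145 -0.0752  0.0013]
[320.29783448 167.86868673]
[320.80636907 146.43297545]
```

View pics/c4.png

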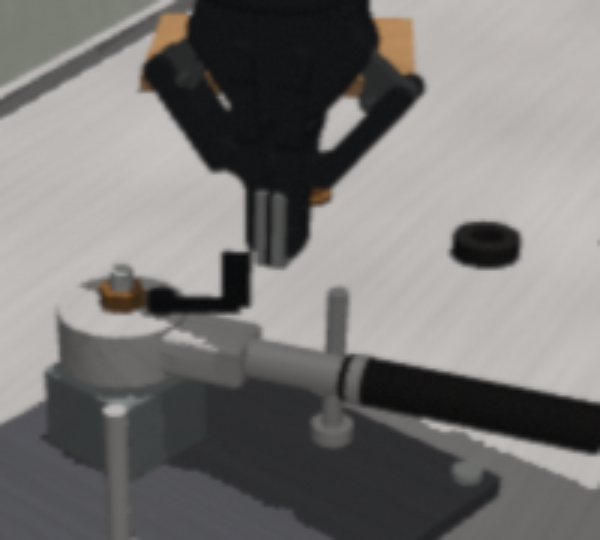

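The tip is now at image (321,148), level with the tab and behind it, at about z .099. I'll push gently.

Call:
drive_tool:
  increments:
    - {"delta_pos": [0.012, 0, 0], "turn": [0, 0, 0]}
    - {"delta_pos": [0.018, 0, 0], "turn": [0, 0, 0]}
    - {"delta_pos": [0.023, 0, 0], "turn": [0, 0, 0]}
    - {"delta_pos": [0.028, 0, 0], "turn": [0, 0, 0]}
    - {"delta_pos": [0.03, 0, 0], "turn": [0, 0, 0]}

```text
clock: 4.53
position: [0.5725, -0.0756, 0.0682]
tcp_rot: [[-0.081, 0.997, 0.001], [0.997, 0.081, -0.0], [-0.0, 0.001, -1.0]]
wrist_force: [-2.0, -2.2, 1.2]
opening: 0.001
```

Call:
drive_tool:
  increments:
    - {"delta_pos": [0.003, 0, 0], "turn": [0, 0, 0]}
    - {"delta_pos": [0.006, 0, 0], "turn": [0, 0, 0]}
    - {"delta_pos": [0.008, 0, 0], "turn": [0, 0, 0]}

```text
clock: 4.78
position: [0.5719, -0.0683, 0.0678]
tcp_rot: [[-0.08, 0.997, 0.001], [0.997, 0.08, -0.0], [-0.0, 0.001, -1.0]]
wrist_force: [0.7, -2.0, 1.2]
opening: -0.0
```

```bash
python3 look.py c5
```

```text
lever_tab side {'uv': [300.3, 159.4], 'score': 0.89} [ 0.5777 -0.0516  0.106 ] ang-164.7 6.970194789068188
handle_grip side {'uv': [380.1, 191.6], 'score': 0.61} [ 0.4728 -0.0747  0.074 ] ang-164.7 21.09016935008438
5.0833 [ 0.5715 -0.0685  0.0675] [ 0.1667  0.2634 -0.0652]
```

View pics/c5.png

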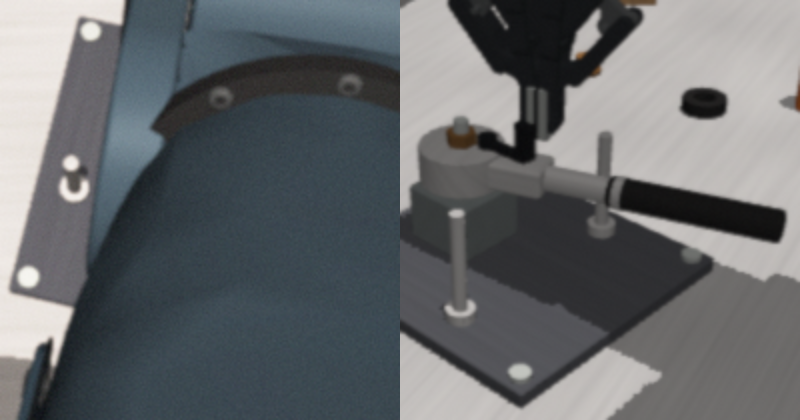

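The tab is now at image (303,159), on the far side, and the handle hasn't moved. I'll push a few mm more to reach the lever's stop.

Call:
drive_tool:
  increments:
    - {"delta_pos": [0.002, 0, 0], "turn": [0, 0, 0]}
    - {"delta_pos": [0.004, 0, 0], "turn": [0, 0, 0]}
    - {"delta_pos": [0.004, 0, 0], "turn": [0, 0, 0]}

```text
clock: 5.33
position: [0.5715, -0.0646, 0.0676]
tcp_rot: [[-0.081, 0.997, 0.0], [0.997, 0.081, -0.0], [-0.001, 0.0, -1.0]]
wrist_force: [0.6, -2.6, -0.1]
opening: -0.002
```

Call:
drive_tool:
  increments:
    - {"delta_pos": [0.002, 0, 0], "turn": [0, 0, 0]}
    - {"delta_pos": [0.004, 0, 0], "turn": [0, 0, 0]}
    - {"delta_pos": [0.004, 0, 0], "turn": [0, 0, 0]}

```text
clock: 5.58
position: [0.5712, -0.0607, 0.0678]
tcp_rot: [[-0.081, 0.997, 0.001], [0.997, 0.081, -0.0], [-0.0, 0.0, -1.0]]
wrist_force: [1.4, -3.2, -0.1]
opening: -0.002
```

```bash
python3 look.py c6
```

```text
lever_tab side {'uv': [295.6, 161.4], 'score': 0.75} [ 0.5804 -0.0438  0.106 ] ang-164.7 -2.4590717665540467
handle_grip side {'uv': [376.5, 195.2], 'score': 0.87} [ 0.4736 -0.0641  0.074 ] ang-164.7 17.20754885472374
5.8833 [ 0.5711 -0.0606  0.0677] [ 1.2959 -2.4747  0.8874]
```

The handle has followed about 3.5° clockwise after the lever reached its stop, so the lever is fully across. I'll retreat and move over the grip.

Call:
drive_tool:
  increments:
    - {"delta_pos": [-0.02, 0, 0], "turn": [0, 0, 0]}
    - {"delta_pos": [-0.02, 0, -0.03], "turn": [0, 0, 0]}
    - {"delta_pos": [-0.02, 0, -0.055], "turn": [0, 0, 0]}
    - {"delta_pos": [-0.02, -0.03, -0.055], "turn": [0, 0, -7]}
    - {"delta_pos": [-0.02, -0.06, -0.055], "turn": [0, 0, -14]}
  claw: 0.5

```text
clock: 6.3
position: [0.5131, -0.0851, 0.1236]
tcp_rot: [[-0.325, 0.946, 0.002], [0.946, 0.325, 0.0], [-0.001, 0.002, -1.0]]
wrist_force: [-0.9, -0.6, -0.6]
opening: 0.501
```

```bash
python3 look.py c7;  python3 to.py .463 -.065 .12 182
```

```text
handle_grip side {'uv': [376.0, 195.5], 'score': 0.87} [ 0.4739 -0.0631  0.074 ] ang-164.7 16.842252791381384
6.6 [ 0.5135 -0.0852  0.1227] [ 0.7085 -0.4273  0.3639]
clock 6.6 pos [ 0.5135 -0.0852  0.1227] xang 108.55062390246302 F [ 0.7085 -0.4273  0.3639] q [-14.5567  22.285  103.0627   0.0191  54.6253 -33.1184] op 0.4953676690667229
delta [ 0.0353 -0.0415  0.0027] turn [  0.0256   0.0214 -73.4494]
```

Call:
drive_tool:
  increments:
    - {"delta_pos": [0.035, -0.041, 0.003], "turn": [0, 0, -73.5]}
    - {"delta_pos": [0.035, -0.041, 0.003], "turn": [0, 0, -73.5]}
    - {"delta_pos": [0.035, -0.041, 0.003], "turn": [0, 0, -73.5]}
    - {"delta_pos": [0.035, -0.041, 0.003], "turn": [0, 0, -73.5]}
    - {"delta_pos": [0.035, -0.041, 0.003], "turn": [0, 0, -73.5]}

```text
clock: 7.02
position: [0.4635, -0.0651, 0.1196]
tcp_rot: [[-0.817, 0.577, 0.0], [0.577, 0.817, 0.0], [-0.0, 0.0, -1.0]]
wrist_force: [0.4, 0.1, 0.2]
opening: 0.501
```

Call:
drive_tool:
  increments:
    - {"delta_pos": [0, 0, 0], "turn": [0, 0, -38]}
    - {"delta_pos": [0, 0, 0], "turn": [0, 0, -38]}
    - {"delta_pos": [0, 0, 0], "turn": [0, 0, -38]}
    - {"delta_pos": [0, 0, 0], "turn": [0, 0, -38]}
    - {"delta_pos": [0, 0, 0], "turn": [0, 0, -38]}

```text
clock: 7.43
position: [0.4636, -0.0651, 0.1195]
tcp_rot: [[-1.0, -0.01, 0.0], [-0.01, 1.0, 0.0], [-0.0, 0.0, -1.0]]
wrist_force: [-0.1, 0.0, 1.3]
opening: 0.504
```

```bash
python3 look.py c7;  python3 to.py .463 -.065 .07 182
```

```text
lever_tab side {'uv': [295.5, 158.2], 'score': 0.83} [ 0.5849 -0.0517  0.106 ] ang-164.7 5.6623595130292586
handle_grip side {'uv': [375.7, 194.7], 'score': 0.9} [ 0.475  -0.0648  0.074 ] ang-164.7 17.476236317791745
7.7333 [ 0.4631 -0.0652  0.1195] [ 0.3577 -0.6666 -0.0202]
clock 7.7333 pos [ 0.4631 -0.0652  0.1195] xang -179.96869514248627 F [ 0.3577 -0.6666 -0.0202] q [ -13.7245   17.5615  110.7494    0.0045   51.694  -103.7586] op 0.5030336200772008
delta [0.     0.0002 0.0495] turn [ 0.0047 -0.0039 -1.9687]
```

View pics/c7.png

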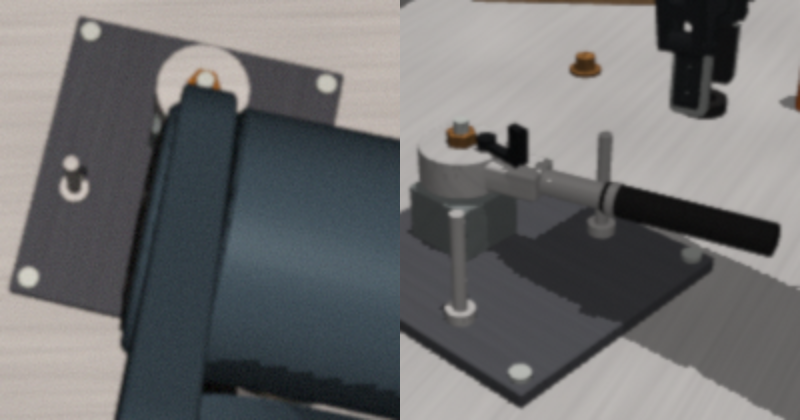

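The lever now points to the +y side, with the tab at image (300,160). The open jaws straddle the grip from above, so I'll lower them.

Call:
drive_tool:
  increments:
    - {"delta_pos": [0, 0, 0.03], "turn": [0, 0, -2]}
    - {"delta_pos": [0, 0, 0.045], "turn": [0, 0, -2]}
    - {"delta_pos": [0, 0, 0.055], "turn": [0, 0, -2]}
    - {"delta_pos": [0, 0, 0.065], "turn": [0, 0, -2]}
    - {"delta_pos": [0, 0, 0.07], "turn": [0, 0, -2]}

```text
clock: 8.15
position: [0.4627, -0.0652, 0.0488]
tcp_rot: [[-0.999, -0.038, -0.001], [-0.038, 0.999, 0.0], [0.001, 0.0, -1.0]]
wrist_force: [0.5, -0.3, 0.2]
opening: 0.502
```

Call:
drive_tool:
  increments:
    - {"delta_pos": [0, 0, 0.015], "turn": [0, 0, 0]}
    - {"delta_pos": [0, 0, 0.03], "turn": [0, 0, 0]}
    - {"delta_pos": [0, 0, 0.032], "turn": [0, 0, 0]}

```text
clock: 8.4
position: [0.4621, -0.0651, 0.0163]
tcp_rot: [[-0.999, -0.038, -0.002], [-0.038, 0.999, 0.0], [0.002, 0.001, -1.0]]
wrist_force: [0.3, -0.0, -0.5]
opening: 0.499
```

```bash
python3 look.py c8;  python3 to.py .463 -.065 .018 182
```

```text
lever_tab top {'uv': [314.4, 220.3], 'score': 0.58} [ 0.5763 -0.0457  0.106 ] ang-164.7 0.8590487720952353
lever_tab side {'uv': [299.0, 159.8], 'score': 0.71} [ 0.5786 -0.0498  0.106 ] ang-164.7 4.7723395315522055
handle_grip side {'uv': [377.4, 198.0], 'score': 0.82} [ 0.4701 -0.0583  0.074 ] ang-164.7 15.035003145882143
8.7 [ 0.4634 -0.0654  0.0185] [0.1795 0.073  0.9109]
clock 8.7 pos [ 0.4634 -0.0654  0.0185] xang -177.77034192219136 F [0.1795 0.073  0.9109] q [ -13.7367   27.9295  114.1449   -0.0006   37.8426 -105.9659] op 0.5012149722326638
delta [0.0004 0.0004 0.0005] turn [-0.023   0.0797  0.2296]
```

View pics/c8.png

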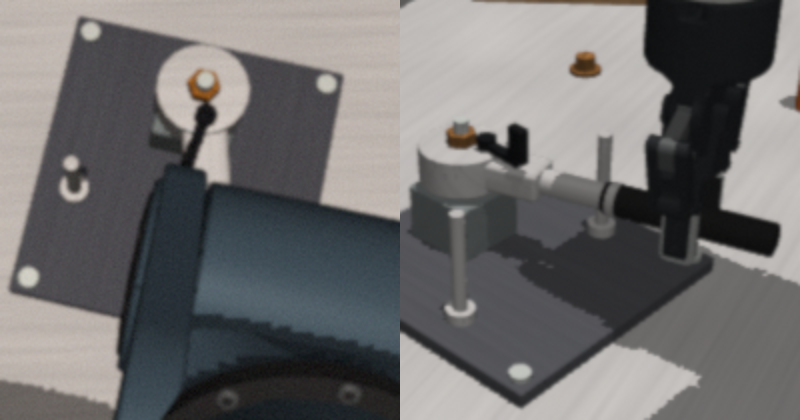

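The jaws cage the grip and nothing is pressing. I'll narrow the gap and swing clockwise about the bolt axis in 20° arcs at r = 165 mm.

Call:
drive_tool:
  increments:
    - {"delta_pos": [-0.0004, 0.0115, 0], "turn": [0, 0, 4]}
    - {"delta_pos": [-0.0016, 0.023, 0], "turn": [0, 0, 8]}
    - {"delta_pos": [-0.0036, 0.0343, 0], "turn": [0, 0, 12]}
    - {"delta_pos": [-0.0064, 0.0455, 0], "turn": [0, 0, 16]}
    - {"delta_pos": [-0.01, 0.0564, 0], "turn": [0, 0, 20]}
  claw: 0.36

```text
clock: 9.12
position: [0.471, -0.0082, 0.0184]
tcp_rot: [[-0.951, 0.308, 0.001], [0.308, 0.951, -0.0], [-0.001, -0.0, -1.0]]
wrist_force: [0.2, -2.9, 0.1]
opening: 0.363
```

Call:
drive_tool:
  increments:
    - {"delta_pos": [-0.0004, 0.0115, 0], "turn": [0, 0, 4]}
    - {"delta_pos": [-0.0016, 0.023, 0], "turn": [0, 0, 8]}
    - {"delta_pos": [-0.0036, 0.0343, 0], "turn": [0, 0, 12]}
    - {"delta_pos": [-0.0064, 0.0455, 0], "turn": [0, 0, 16]}
    - {"delta_pos": [-0.01, 0.0564, 0], "turn": [0, 0, 20]}

```text
clock: 9.53
position: [0.4976, 0.0426, 0.0183]
tcp_rot: [[-0.788, 0.615, 0.0], [0.615, 0.788, -0.0], [-0.0, 0.0, -1.0]]
wrist_force: [-1.4, -1.4, 1.0]
opening: 0.358
```

```bash
python3 look.py c9;  python3 to.py .5294 .0735 .018 126.5
```

```text
lever_tab side {'uv': [276.3, 164.8], 'score': 0.52} [ 0.598  -0.0237  0.106 ] ang-164.7 -34.31631767525931
handle_grip side {'uv': [323.0, 227.8], 'score': 0.71} [0.5017 0.0339 0.074 ] ang-164.7 -21.029560872578116
9.8333 [0.4971 0.0417 0.0178] [-0.001   0.4402  0.2981]
clock 9.8333 pos [0.4971 0.0417 0.0178] xang 142.32595056258776 F [-0.001   0.4402  0.2981] q [ -0.5497  30.3065 109.6141  -0.003   40.0727 -52.8734] op 0.36159431973573664
delta [-0.0061  0.0449 -0.0002] turn [ 0.0034  0.0061 15.826 ]
```

It free-wheels at about 2 N. Next is the approach to the clockwise stop.

Call:
drive_tool:
  increments:
    - {"delta_pos": [-0.0004, 0.0115, 0], "turn": [0, 0, 4]}
    - {"delta_pos": [-0.0016, 0.023, 0], "turn": [0, 0, 8]}
    - {"delta_pos": [-0.0031, 0.0315, 0], "turn": [0, 0, 11]}
    - {"delta_pos": [-0.0045, 0.038, 0], "turn": [0, 0, 13.5]}
    - {"delta_pos": [-0.0053, 0.042, 0], "turn": [0, 0, 15]}

```text
clock: 10.25
position: [0.5271, 0.0719, 0.0176]
tcp_rot: [[-0.604, 0.797, -0.001], [0.797, 0.604, -0.0], [0.0, -0.001, -1.0]]
wrist_force: [-1.4, -1.7, 0.1]
opening: 0.355
```

Call:
drive_tool:
  increments:
    - {"delta_pos": [0, 0.002, 0], "turn": [0, 0, 0.7]}
    - {"delta_pos": [0, 0.004, 0], "turn": [0, 0, 1.4]}
    - {"delta_pos": [0, 0.004, 0], "turn": [0, 0, 1.4]}

```text
clock: 10.5
position: [0.5303, 0.0743, 0.0176]
tcp_rot: [[-0.585, 0.811, -0.0], [0.811, 0.585, -0.0], [0.0, -0.0, -1.0]]
wrist_force: [-0.8, -0.0, -0.1]
opening: 0.359
```

```bash
python3 look.py c9;  python3 to.py .5294 .0735 .018 126.5
```

```text
lever_tab top {'uv': [284.5, 196.9], 'score': 0.68} [ 0.6079 -0.0093  0.106 ] ang-164.7 -52.66762234470451
handle_grip side {'uv': [286.2, 233.5], 'score': 0.82} [0.5339 0.0644 0.074 ] ang-164.7 -37.35164538329509
10.8 [0.5304 0.0743 0.0177] [-0.7025  0.0667  0.5053]
clock 10.8 pos [0.5304 0.0743 0.0177] xang 125.85145232040571 F [-0.7025  0.0667  0.5053] q [  3.0003  33.0825 104.1293  -0.0048  42.7874 -32.8477] op 0.3592637760472674
delta [-0.0001 -0.0013 -0.0003] turn [-0.0011  0.0031 -0.6485]
```

Call:
drive_tool:
  increments:
    - {"delta_pos": [0, 0.0025, 0], "turn": [0, 0, 0.7]}
    - {"delta_pos": [0, 0.004, 0], "turn": [0, 0, 1.2]}
    - {"delta_pos": [0, 0.004, 0], "turn": [0, 0, 1.2]}

```text
clock: 11.05
position: [0.5311, 0.0749, 0.0173]
tcp_rot: [[-0.569, 0.822, -0.006], [0.822, 0.569, -0.003], [0.001, -0.007, -1.0]]
wrist_force: [-12.5, -16.8, 10.3]
opening: 0.357
```

Call:
drive_tool:
  increments:
    - {"delta_pos": [0, 0.002, 0], "turn": [0, 0, 0.5]}
    - {"delta_pos": [0, 0.003, 0], "turn": [0, 0, 1]}
    - {"delta_pos": [0, 0.003, 0], "turn": [0, 0, 1]}

```text
clock: 11.3
position: [0.5311, 0.0748, 0.0171]
tcp_rot: [[-0.555, 0.832, -0.012], [0.832, 0.555, -0.006], [0.002, -0.013, -1.0]]
wrist_force: [-24.4, -31.8, 19.6]
opening: 0.359
```

A firm stop, about 40 N at the fingers with the handle at -37°. I'll relax, check the state, then pull counter-clockwise.

Call:
drive_tool:
  increments:
    - {"delta_pos": [0, -0.009, 0], "turn": [0, 0, -2]}
    - {"delta_pos": [0, -0.011, 0], "turn": [0, 0, -3]}
    - {"delta_pos": [0, -0.011, 0], "turn": [0, 0, -3]}

```text
clock: 11.55
position: [0.527, 0.0723, 0.0178]
tcp_rot: [[-0.597, 0.802, 0.0], [0.802, 0.597, 0.0], [-0.0, 0.0, -1.0]]
wrist_force: [-0.2, 0.9, 0.2]
opening: 0.361
```

```bash
python3 look.py c10;  python3 to.py .5294 .0735 .018 126.5
```

```text
lever_tab top {'uv': [284.3, 197.4], 'score': 0.88} [ 0.6072 -0.009   0.106 ] ang-164.7 -52.13823561616077
handle_grip side {'uv': [284.8, 235.5], 'score': 0.73} [0.5333 0.0685 0.074 ] ang-164.7 -38.117175289958325
11.85 [0.5273 0.0728 0.0176] [-0.853   0.6523 -0.1618]
clock 11.85 pos [0.5273 0.0728 0.0176] xang 126.63159001774217 F [-0.853   0.6523 -0.1618] q [  2.843   32.8295 104.64     0.0032  42.513  -33.791 ] op 0.3608584798714526
delta [-0.0007  0.0022 -0.0004] turn [0.0157 0.0079 0.1316]
```

View pics/c10.png

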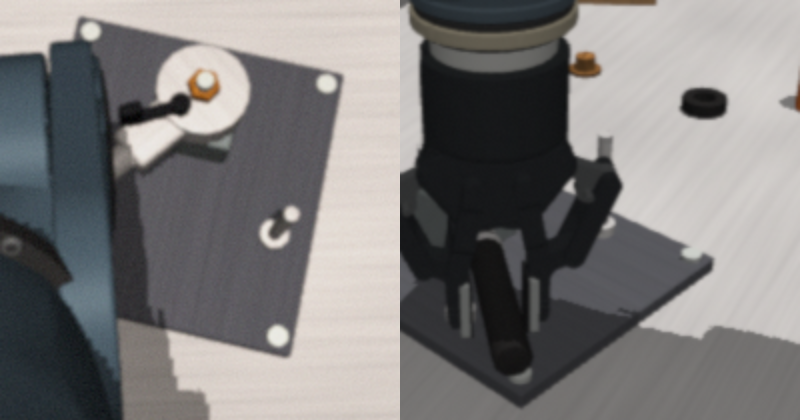

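The handle is at the stop, caged, and the lever is still on the loosening side. I'll pull counter-clockwise now.

Call:
drive_tool:
  increments:
    - {"delta_pos": [-0.0004, -0.0115, 0], "turn": [0, 0, -4]}
    - {"delta_pos": [-0.0016, -0.023, 0], "turn": [0, 0, -8]}
    - {"delta_pos": [-0.0036, -0.0343, 0], "turn": [0, 0, -12]}
    - {"delta_pos": [-0.0064, -0.0455, 0], "turn": [0, 0, -16]}
    - {"delta_pos": [-0.01, -0.0564, 0], "turn": [0, 0, -20]}

```text
clock: 12.27
position: [0.4886, 0.0308, 0.018]
tcp_rot: [[-0.837, 0.547, 0.003], [0.547, 0.837, 0.0], [-0.002, 0.002, -1.0]]
wrist_force: [5.0, 2.0, -0.5]
opening: 0.362
```

Call:
drive_tool:
  increments:
    - {"delta_pos": [-0.0004, -0.0115, 0], "turn": [0, 0, -4]}
    - {"delta_pos": [-0.0016, -0.023, 0], "turn": [0, 0, -8]}
    - {"delta_pos": [-0.0036, -0.0343, 0], "turn": [0, 0, -12]}
    - {"delta_pos": [-0.0064, -0.0455, 0], "turn": [0, 0, -16]}
    - {"delta_pos": [-0.01, -0.0564, 0], "turn": [0, 0, -20]}

```text
clock: 12.68
position: [0.466, -0.022, 0.018]
tcp_rot: [[-0.974, 0.228, 0.002], [0.228, 0.974, 0.0], [-0.002, 0.001, -1.0]]
wrist_force: [3.5, 2.7, 0.1]
opening: 0.361
```

```bash
python3 look.py c11;  python3 to.py .473 -.124 .018 202
```

```text
lever_tab top {'uv': [318.9, 200.1], 'score': 0.54} [ 0.6024 -0.0527  0.106 ] ang-164.7 1.4004175853721108
lever_tab side {'uv': [290.3, 162.9], 'score': 0.58} [ 0.5845 -0.0368  0.106 ] ang-164.7 -11.700657203960816
handle_grip top {'uv': [303.4, 215.8], 'score': 0.55} [ 0.5906 -0.0343  0.074 ] ang-164.7 -18.09821319038224
handle_grip side {'uv': [361.3, 210.8], 'score': 0.73} [ 0.4766 -0.021   0.074 ] ang-164.7 1.2133507234999286
12.9833 [ 0.4651 -0.0213  0.0176] [1.2013 0.185  0.5549]
clock 12.9833 pos [ 0.4651 -0.0213  0.0176] xang 166.55206470808255 F [1.2013 0.185  0.5549] q [ -8.3556  27.8973 114.4326  -0.0013  37.6862 -84.9066] op 0.35870870355907436
delta [-0.0316 -0.098  -0.0004] turn [  0.0028  -0.0162 -35.4479]
```

Call:
drive_tool:
  increments:
    - {"delta_pos": [-0.0004, -0.0115, 0], "turn": [0, 0, -4]}
    - {"delta_pos": [-0.0016, -0.023, 0], "turn": [0, 0, -8]}
    - {"delta_pos": [-0.0036, -0.0343, 0], "turn": [0, 0, -12]}
    - {"delta_pos": [-0.0064, -0.0455, 0], "turn": [0, 0, -16]}
    - {"delta_pos": [-0.01, -0.0564, 0], "turn": [0, 0, -20]}

```text
clock: 13.4
position: [0.462, -0.0786, 0.0176]
tcp_rot: [[-0.993, -0.118, 0.0], [-0.118, 0.993, 0.0], [-0.0, 0.0, -1.0]]
wrist_force: [2.7, 4.7, 0.9]
opening: 0.357
```

Call:
drive_tool:
  increments:
    - {"delta_pos": [-0.0004, -0.0115, 0], "turn": [0, 0, -4]}
    - {"delta_pos": [-0.0016, -0.023, 0], "turn": [0, 0, -8]}
    - {"delta_pos": [-0.003, -0.0315, 0], "turn": [0, 0, -11]}
    - {"delta_pos": [-0.0048, -0.0395, 0], "turn": [0, 0, -14]}
    - {"delta_pos": [-0.0055, -0.042, 0], "turn": [0, 0, -15]}

```text
clock: 13.82
position: [0.4723, -0.12, 0.0175]
tcp_rot: [[-0.929, -0.37, -0.0], [-0.37, 0.929, 0.0], [0.0, 0.001, -1.0]]
wrist_force: [0.2, 4.0, 1.7]
opening: 0.356
```

```bash
python3 look.py c11;  python3 to.py .4755 -.123 .018 202.5
```

```text
lever_tab top {'uv': [328.3, 217.2], 'score': 0.67} [ 0.5797 -0.0633  0.106 ] ang-164.7 20.411140960737356
lever_tab side {'uv': [301.5, 151.7], 'score': 0.96} [ 0.5869 -0.0723  0.106 ] ang-164.7 33.15898220443677
handle_grip side {'uv': [384.9, 175.3], 'score': 0.58} [ 0.4826 -0.1185  0.074 ] ang-164.7 37.53831957958741
14.1167 [ 0.4719 -0.1196  0.0176] [ 0.2349  0.4931 -0.1776]
clock 14.1167 pos [ 0.4719 -0.1196  0.0176] xang -158.4022426117358 F [ 0.2349  0.4931 -0.1776] q [ -19.7044   29.4499  111.3625   -0.0051   39.1972 -131.2982] op 0.35836044687292956
delta [-0.0021 -0.0044 -0.0004] turn [ 0.004  -0.0093 -0.9022]
```

Close to the second stop. I'll press on until it's firm.

Call:
drive_tool:
  increments:
    - {"delta_pos": [0, -0.002, 0], "turn": [0, 0, -0.5]}
    - {"delta_pos": [0, -0.004, 0], "turn": [0, 0, -1]}
    - {"delta_pos": [0, -0.004, 0], "turn": [0, 0, -1]}

```text
clock: 14.37
position: [0.4735, -0.1238, 0.0176]
tcp_rot: [[-0.923, -0.385, -0.0], [-0.385, 0.923, 0.0], [0.0, 0.0, -1.0]]
wrist_force: [-0.5, 2.1, -1.4]
opening: 0.36
```

Call:
drive_tool:
  increments:
    - {"delta_pos": [0, -0.002, 0], "turn": [0, 0, -0.5]}
    - {"delta_pos": [0, -0.003, 0], "turn": [0, 0, -1]}
    - {"delta_pos": [0, -0.003, 0], "turn": [0, 0, -1]}

```text
clock: 14.62
position: [0.4747, -0.1267, 0.0176]
tcp_rot: [[-0.916, -0.401, -0.0], [-0.401, 0.916, -0.0], [0.0, 0.0, -1.0]]
wrist_force: [0.5, 3.0, -0.8]
opening: 0.356
```

Call:
drive_tool:
  increments:
    - {"delta_pos": [0, -0.002, 0], "turn": [0, 0, -0.5]}
    - {"delta_pos": [0, -0.004, 0], "turn": [0, 0, -1]}
    - {"delta_pos": [0, -0.004, 0], "turn": [0, 0, -1]}

```text
clock: 14.87
position: [0.4749, -0.1272, 0.0173]
tcp_rot: [[-0.91, -0.416, -0.004], [-0.416, 0.91, 0.005], [0.001, 0.006, -1.0]]
wrist_force: [-1.4, 29.1, 7.9]
opening: 0.362
```

Call:
drive_tool:
  increments:
    - {"delta_pos": [0, -0.002, 0], "turn": [0, 0, 0]}
    - {"delta_pos": [0, -0.002, 0], "turn": [0, 0, 0]}

```text
clock: 15.03
position: [0.4748, -0.1273, 0.0173]
tcp_rot: [[-0.91, -0.415, -0.006], [-0.415, 0.91, 0.008], [0.002, 0.01, -1.0]]
wrist_force: [-2.4, 41.8, 13.7]
opening: 0.362
```

A firm stop again at about 42 N. I'll centre the jaws, lift clear and check.

Call:
drive_tool:
  increments:
    - {"delta_pos": [0, 0.009, 0], "turn": [0, 0, 0]}
    - {"delta_pos": [0, 0.009, 0], "turn": [0, 0, 0]}
    - {"delta_pos": [0, 0.009, -0.02], "turn": [0, 0, 0]}
    - {"delta_pos": [0, 0.009, -0.05], "turn": [0, 0, 0]}
    - {"delta_pos": [0, 0.009, -0.09], "turn": [0, 0, 0]}
  claw: 0.42

```text
clock: 15.45
position: [0.4722, -0.1241, 0.1072]
tcp_rot: [[-0.909, -0.417, -0.004], [-0.417, 0.909, 0.001], [0.003, 0.002, -1.0]]
wrist_force: [0.5, 0.8, -0.5]
opening: 0.418
```

Call:
drive_tool:
  increments:
    - {"delta_pos": [0.1, -0.12, -0.08], "turn": [0, 0, 0]}
    - {"delta_pos": [0.1, -0.12, -0.08], "turn": [0, 0, 0]}
    - {"delta_pos": [0.1, -0.12, -0.08], "turn": [0, 0, 0]}
    - {"delta_pos": [0.1, -0.12, -0.08], "turn": [0, 0, 0]}
    - {"delta_pos": [0.1, -0.12, -0.08], "turn": [0, 0, 0]}

```text
clock: 15.87
position: [0.4323, -0.2803, 0.191]
tcp_rot: [[-0.91, -0.414, 0.004], [-0.414, 0.91, -0.005], [-0.001, -0.006, -1.0]]
wrist_force: [0.1, 0.4, -0.1]
opening: 0.421
```

```bash
python3 look.py c12
```

```text
lever_tab top {'uv': [327.0, 217.9], 'score': 0.84} [ 0.5789 -0.0616  0.106 ] ang-164.7 18.371296353374305
lever_tab side {'uv': [304.3, 152.9], 'score': 0.57} [ 0.5818 -0.0708  0.106 ] ang-164.7 29.689328854839175
handle_grip top {'uv': [365.9, 296.3], 'score': 0.94} [ 0.4828 -0.109   0.074 ] ang-164.7 34.30126936118583
handle_grip side {'uv': [383.6, 177.9], 'score': 0.82} [ 0.4816 -0.1108  0.074 ] ang-164.7 34.79593155895063
16.1667 [ 0.4324 -0.2735  0.1868] [-0.2157 -0.2894  0.6463]
```

View pics/c12.png

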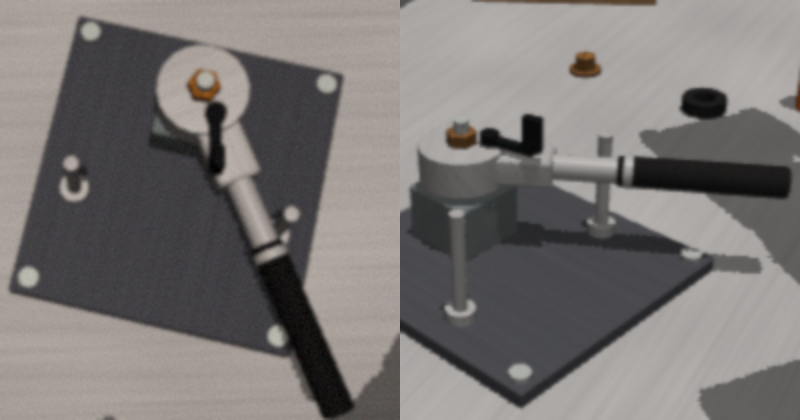

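The final view shows the handle by the right post and the lever on the loosening side. The network's angle, about 34.5°, is slightly below 37°. I'll fit the grip's line to check.

Run:
```python
from h import *
t=arm.camera("top")
g=cv2.cvtColor(t["frame"],cv2.COLOR_RGB2GRAY)
m=(g<38).astype(np.uint8); m[:265]=0; m[:,:340]=0; m[352:]=0; m[:,400:]=0
n,l,st,c=cv2.connectedComponentsWithStats(m); i=1+np.argmax(st[1:,4]); ys,xs=np.where(l==i); print(st[i])
P=np.array([at_z(t,(x,y),.078)[:2] for x,y in zip(xs,ys)])
vx,vy,x0,y0=cv2.fitLine(P.astype(np.float32),cv2.DIST_L2,0,.01,.01).ravel()
print("line angle",np.degrees(np.arctan2(vy,vx))%180+180-164.7,"centroid",x0,y0,"ang from axis",np.degrees(np.arctan2(y0+.059,x0-.628))%360-164.7)
d=np.array([vx,vy]);print("axis offset from line mm",1e3*((.628-x0)*vy-(-.059-y0)*vx))
# plate yaw & posts again from top
A=[at_z(t,u,.013)[:2] for u in((265,155),(383,182),(359,308),(234,278))]
for a,b,o in((A[0],A[3],180),(A[1],A[2],180)): v=b-a; print("-x dir",np.degrees(np.arctan2(v[1],v[0]))%360)
```

```text
[ 347  268   49   81 1388]
line angle 36.290466 centroid 0.46928605 -0.11409647 ang from axis 34.44409
axis offset from line mm 5.413074
-x dir 165.11498080377604
-x dir 165.21894753654982
```

```bash
python3 -c "
from bench import arm
print(arm.state()['clock'],arm.state()['wrist_force']); print(arm.finish_job())"
```

```text
16.2167 [-0.16329729  0.96858139  0.02419662]
the job is handed in; nothing more can be done
None
```

I flipped the lever, swung the handle clockwise to its stop, then pulled it counter-clockwise to the other stop and left it there. The job is handed in at 16.2 s. I never measured the nut itself. That it held still on the clockwise swing and turned loose on the pull is inferred from the forces below.

- **Lever:** I pushed the tab to the loosening side until the handle itself began to follow, by about 3.5° clockwise. The last picture shows the lever still on that side.
- **Clockwise swing:** the handle moved at about 2 to 3 N, as expected for free-wheeling. It then met a firm stop (about 40 N sideways at the fingers), where I measured it at about -38°; the post is at -37°.
- **Counter-clockwise pull:** the handle moved at about 4 to 5 N, as expected for turning the nut. It then met a firm stop at about 42 N. I centred the jaws and lifted clear.

Two checks disagreed:
- **Finger height:** the real fingertips sat about 34 mm higher than the reported tool position. My first push at the lever passed over the tab without touching it. I corrected for this from the picture.
- **Final handle angle:** the camera puts it at 34.5° to 36.3°, against 37.2° for the post. I put this down to calibration error, because the firm stop and the jaw position at release both fit the handle resting at the post. I did not push it again to confirm.

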